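# Put the coffee cups and saucers away

### The job

Put away the two unused cups left out on the counter with their saucers: hang each cup by its handle on the cup stand, one on each of the two empty rods, and stack both saucers on the pile of saucers, lying flat one in the other. Do not disturb the teapot, the tumbler of stirrers or the sugar jar.

Things in the scene. Friction and masses are not known exactly. Their poses are not given: they have to be found in the camera images.
- cup1_centre (a point): The first cup: straight-sided white porcelain, 60 mm across, 62 mm high, wall 4 mm, 0.18 kg, standing upright in the middle of its saucer. This point is on its axis, half-way up (31 mm above its underside). Its z axis points out of the mouth, its x axis from the cup's axis towards the handle; the handle's hole runs through along y.
- cup1_eye (a point): Middle of the hole in the first cup's handle: 43 mm from the cup's axis along its x, 33 mm above its underside. The hole is 26 mm wide (30 to 56 mm from the cup's axis) and 34 mm high (16 to 50 mm above the underside); the handle is a rod 8 mm thick reaching out to 64 mm from the cup's axis. Same axes as the cup.
- cup2_centre (a point): The second cup: straight-sided white porcelain, 60 mm across, 62 mm high, wall 4 mm, 0.18 kg, standing upright in the middle of its saucer. This point is on its axis, half-way up (31 mm above its underside). Its z axis points out of the mouth, its x axis from the cup's axis towards the handle; the handle's hole runs through along y.
- cup2_eye (a point): Middle of the hole in the second cup's handle: 43 mm from the cup's axis along its x, 33 mm above its underside. The hole is 26 mm wide (30 to 56 mm from the cup's axis) and 34 mm high (16 to 50 mm above the underside); the handle is a rod 8 mm thick reaching out to 64 mm from the cup's axis. Same axes as the cup.
- saucer1_centre (a point): The first cup's saucer: white porcelain, 116 mm across, 23 mm high, 0.17 kg. Upright rim 8 mm thick (50 to 58 mm from the middle), its top 10 mm above the flat inside floor, which is 13 mm above the underside. Beneath, a round foot 82 mm across, 11 mm high, which drops inside the rim of a saucer below. This point: its middle, 11.5 mm above its underside; z up.
- saucer2_centre (a point): The second cup's saucer: white porcelain, 116 mm across, 23 mm high, 0.17 kg. Upright rim 8 mm thick (50 to 58 mm from the middle), its top 10 mm above the flat inside floor, which is 13 mm above the underside. Beneath, a round foot 82 mm across, 11 mm high, which drops inside the rim of a saucer below. This point: its middle, 11.5 mm above its underside; z up.
- pile_seat (a point): Pile of three such saucers, nested, fast on the counter, 49 mm high. This point is the middle of the top saucer's inside floor, 39 mm above the counter, where the foot of the next saucer rests: 100 mm across inside a 10 mm high rim, so the foot has 9 mm play all round. Each added saucer raises the seat by 13 mm. z up.
- prong_left: The empty rod on the left side of the cup stand as seen from the robot (+y is left), fixed to it: dark steel, 8 mm thick, with a 12 mm ball at the end, rising outwards at 15 degrees. Origin on the post's axis, 165 mm above the counter; x runs outwards along the middle of the rod, whose tip is 97 mm from the origin; y is level.
- prong_right: The empty rod on the right side of the cup stand as seen from the robot (+y is left), fixed to it: dark steel, 8 mm thick, with a 12 mm ball at the end, rising outwards at 15 degrees. Origin on the post's axis, 165 mm above the counter; x runs outwards along the middle of the rod, whose tip is 97 mm from the origin; y is level.
- stand: The dark steel cup stand, fast on the counter: round foot 144 mm across, 18 mm high; post 18 mm thick with a 24 mm knob, 206 mm high in all; three rods 120 degrees apart. Two are empty, on the robot's side; the third points away from it (stand's x axis) and carries a fixed cup. A hung cup turns on its side beneath its rod, handle up. Origin: middle of its underside.
- teapot: Bystander: a white teapot with a black lid, 128 mm high and about 210 mm from spout to handle, at the far right. Origin at the middle of its underside.
- tumbler: Bystander: a glass tumbler, 68 mm across and 90 mm high, with white stirrers standing in it up to 137 mm, at the near left. Origin at the middle of its underside.
- jar: Bystander: an amber glass sugar jar with a steel cap, 76 mm across and 105 mm high, at the far left. Origin at the middle of its underside.
Not all that is in view belongs to the job. What is shaped like the part that bears cup1_centre but purple is not meant. Leave any yellow look-alike of the part that bears saucer1_centre alone.

How it is judged:
At the end, for the whole second after the job is handed in: One cup on each empty rod, the rod through its handle (eye 10-92 mm out along the rod, within 22 mm sideways, 24 mm below), above 80 mm; both saucers nested on the pile (within 20 mm of its middle, tilt under 0.06 rad); all at rest (0.06 m/s, 0.8 rad/s) (((x of cup1_eye in the frame of prong_left between 0.01 and 0.092 m and y of cup1_eye in the frame of prong_left between -0.022 and 0.022 m and z of cup1_eye in the frame of prong_left between -0.024 and 0.004 m and x of cup2_eye in the frame of prong_right between 0.01 and 0.092 m and y of cup2_eye in the frame of prong_right between -0.022 and 0.022 m and z of cup2_eye in the frame of prong_right between -0.024 and 0.004 m) or (x of cup1_eye in the frame of prong_right between 0.01 and 0.092 m and y of cup1_eye in the frame of prong_right between -0.022 and 0.022 m and z of cup1_eye in the frame of prong_right between -0.024 and 0.004 m and x of cup2_eye in the frame of prong_left between 0.01 and 0.092 m and y of cup2_eye in the frame of prong_left between -0.022 and 0.022 m and z of cup2_eye in the frame of prong_left between -0.024 and 0.004 m)) and height (world z) of each of cup1_centre, cup2_centre above 0.08 m and horizontal distance between each of saucer1_centre, saucer2_centre and pile_seat below 0.02 m and angle between each of saucer1_centre, saucer2_centre's own z axis and vertical below 0.06 rad and z of saucer1_centre in the frame of pile_seat between 0.007 and 0.03 m and z of saucer2_centre in the frame of pile_seat between 0.007 and 0.03 m and linear speed of each of cup1, cup2, saucer1, saucer2 below 0.06 m/s and angular speed of each of cup1, cup2, saucer1, saucer2 below 0.8 rad/s); the robot touches nothing.
It fails at once if the teapot, the tumbler or the sugar jar is moved by more than 30 mm (distance of any of teapot, tumbler, jar from where it was at the start of the episode above 0.03 m).
It also fails if it takes over 72 s, if anything falls off the work surface, if the arm or the gripper's body presses on something with over 40 N, if the wrist force passes 120 N, or if a joint passes its speed limit or range.

### The arm

A 6-joint arm with a two-finger parallel gripper is mounted at the origin on the work surface. World frame = base frame: x ahead of the robot, y to its left, z up, the work surface at z = 0. Lengths are in m, angles in rad, forces in N, time in s.
With the tool pointing down it reaches from about 0.425 to 0.95 m from the base axis. Payload 3.5 kg.
Tool frame: the origin (TCP) lies midway between the tips of the shut fingers; the grasp point (between the pads) lies ctrl.grasp_offset behind it (ctrl.grasp_offset is the distance from the TCP to the grasp point, in m); x points along the fingers, y is the direction in which the jaws open and shut, and the axes are right-handed (so a half turn about x gives the same grasp; the last joint's range is limited). The gripper opens to 85 mm and grips with 20 to 120 N. Pads are 22 mm wide; open, the fingers measure 114 mm over their backs; the gripper's body (76 mm by 85 mm) begins 54 mm behind the grasp point. The pads swing forward as they close: fully open they stand 13 mm farther back than shut.
Start: joints at [-1.281, 0.286, 1.577, -0, 1.279, -0.15], TCP at [0.287, -0.611, 0.231] pointing down, gripper open.
Joint ranges: [-2.77, 2.77], [-0.9, 2.22], [0.21, 2.48], [-1.53, 4.67], [0.24, 2.81], [-2.84, 2.84]. Speed limits (rad/s): [2.79, 2.79, 3.14, 3.14, 3.14, 3.14].

### API

Orientations are given as a unit quaternion [x, y, z, w].
In Python, from plant import readout, read_camera, sign_off, ctrl gives the robot as it stands.
- The arm moves only by the tool drive_tool, never from a script. Its argument "steps" is a list of rows, each a list of 5 numbers: the shift along the tool's x, y, z in cm, then the turn about the tool's x in degrees, then the opening, from 0 (shut) to 1 (fully open). A call has 1 to 10 rows; each row shifts and turns the commanded pose from where the row before left it, along the tool's axes as they then stand; what a row does not reach is not made up. A row lasts 1/10 s, in which the tool goes at most 50 mm and 8.59 degrees, less where a joint would pass 70% of its speed; a pose out of reach is approached as far as the arm can. A call is refused whole if a number of a shift passes 5 or a number of a turn 8.59, either way. A call with a gripper value outside its range is refused whole. The fingers move at their own pace and stop on an object; "force" is the grip in N (left out, the last holds). Time passes only in rows, so rows that do not move let the fingers close. It gives the time, the measured TCP pose, the force and the opening at its end, in the units of the state.
- readout.get_state(): the state, without advancing time (a new reading comes with each control period).
- read_camera(name): name is "scene" or "top"; returns a dict with "frame" (384x512x3 uint8, red, green, blue), "vertical_fov" (degrees; the focal length in pixels is half the picture's height over the tangent of half this angle, whatever the lens; pixels are square), "cx", "cy" (the principal point, pixels), "eye" and "orientation" of the camera in the world. Camera axes: x right, y up, looking along -z (the intrinsics and any distortion apply to the point x, -y, -z); pixel columns grow to the right and rows downward; lengths in m; the calibration is good to about 2 mm. A picture is of the moment at which its call begins. There is no depth.
- sign_off(): hands the job in, once; it reports no verdict.
The state is a dict: "time": time; "qpos": joint angles; "dq": joint speeds; "joint_efforts": joint torques, N m; "eef_pos": TCP position; "tcp_rot": TCP orientation; "contact_force": force on the tool from outside, world axes, zero at the start; "wrist_torque": the same for the moment, N m; "opening": opening from 0.0 (shut) to 1.0 (fully open).
Only numpy, scipy, OpenCV 4.12 (cv2) and the standard library are available. Lean on these libraries where they do the work, as an engineer would, in place of code of your own. Each camera call takes 0.05 s, during which the arm holds its last target. There are 200 camera calls.

## Working session

There is one attempt and no reset: what is moved stays moved. The work goes in short steps, Python scripts to look and compute and a tool call to move; the robot and the scene stay as the last step left them, time stands still between calls to the robot, and variables do not carry over. Pictures are saved under pics/ and viewed, about 8 in all and at most 12, crops included, and the job is handed in when it is done.

Besides the shell and the picture viewer there is one more tool, called by a JSON object that holds its "api" and its "payload". drive_tool: Moves the arm, as the interface text tells. Its arguments: {"type":"object","properties":{"steps":{"type":"array","items":{"type":"array","items":{"type":"number"}}},"force":{"type":"number"}},"required":["steps"]}

```bash
ls; mkdir -p pics
python3 - <<'E'
from plant import readout, read_camera, ctrl
import cv2
print(readout.get_state()); print([a for a in dir(ctrl) if a[0]!='_'], ctrl.grasp_offset)
for n in("scene","top"):
    c=read_camera(n); f=c.pop("frame"); print(n,c)
    cv2.imwrite(f"pics/{n}0.png",cv2.resize(f[:,:,::-1],(800,600),interpolation=cv2.INTER_CUBIC))
E
```

```text
pics
{'time': 0.0, 'qpos': array([-1.28103828e+00,  2.87176213e-01,  1.57823242e+00,  1.12106604e-06,
        1.27858462e+00, -1.50004338e-01]), 'dq': array([-4.51741886e-04,  3.99386993e-04, -2.49970395e-03,  3.55598867e-04,
       -7.91307103e-05,  1.09476633e-03]), 'joint_efforts': array([-2.46205118e-04, -4.05986845e+01, -2.92625731e+01, -1.56611059e-04,
        5.91409756e-03,  3.60921874e-06]), 'eef_pos': array([ 0.28719274, -0.61010801,  0.22991014]), 'tcp_rot': array([-0.69002268, -0.15507613,  0.69014044, -0.15338274]), 'contact_force': array([-0.21420772,  0.1506362 , -0.09335304]), 'wrist_torque': array([ 0.00848722, -0.08190019, -0.04990764]), 'opening': 0.9966265704641347}
['Unreachable', 'grasp_offset'] 0.0187
scene {'vertical_fov': 46.01383695041119, 'cx': 251.25107337944473, 'cy': 201.1027655754011, 'eye': array([1.4358787 , 0.33717557, 0.8253439 ]), 'orientation': array([0.27127647, 0.36973659, 0.72681035, 0.51132244])}
top {'vertical_fov': 43.24948505610985, 'cx': 258.80794973078116, 'cy': 191.0569193563446, 'eye': array([0.34124892, 0.01920737, 1.38575542]), 'orientation': array([-0.04599051,  0.05068211,  0.70891658, -0.70196402])}
```

View pics/scene0.png

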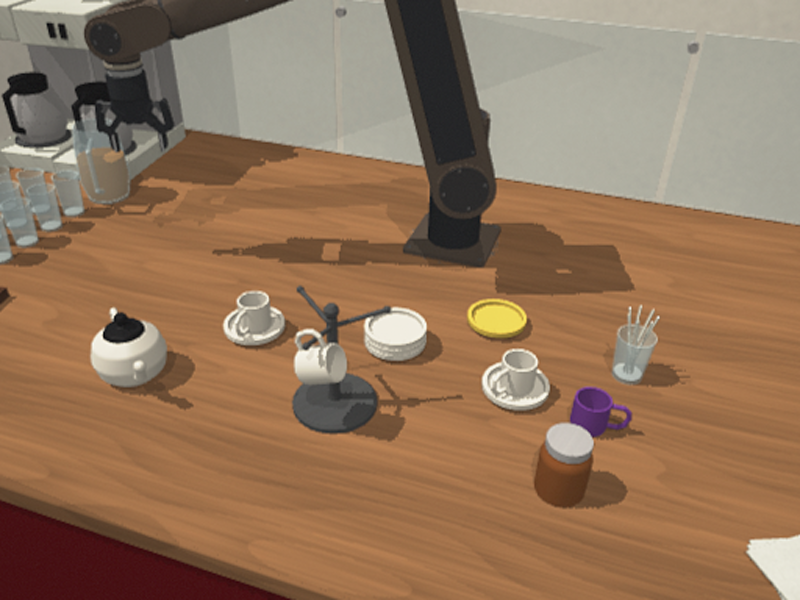

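View pics/top0.png

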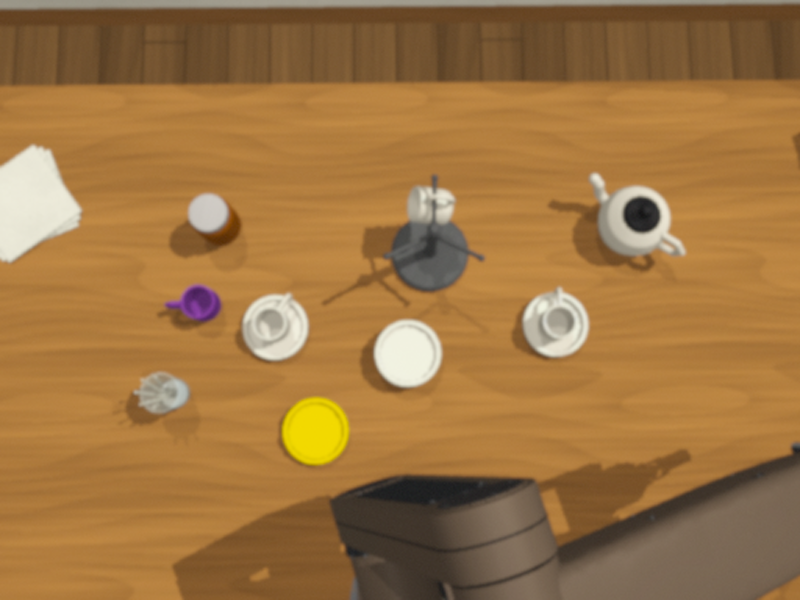

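The scene view shows the cups at (253,312) and (519,372), the stand at (333,400), the pile at (395,330) and the decoys (purple cup, yellow saucer). The top view shows the cups at (270,322) and (558,320), the pile at (408,353) and the stand at (431,250). Next I'll enlarge both views for measuring.

```bash
cat > h.py <<'E'
import numpy as np, cv2
from scipy.spatial.transform import Rotation as R
from plant import readout, read_camera, ctrl
def cam(n):
    c=read_camera(n); c['f']=192/np.tan(np.radians(c['vertical_fov'])/2); c['M']=R.from_quat(c['orientation']).as_matrix(); return c
def ray(c,u,v): return c['M']@np.array([(u-c['cx'])/c['f'],-(v-c['cy'])/c['f'],-1.])
def onz(c,u,v,z):
    d=ray(c,u,v); return c['eye']+d*(z-c['eye'][2])/d[2]
def proj(c,P):
    q=(np.atleast_2d(P)-c['eye'])@c['M']; return np.c_[c['cx']-c['f']*q[:,0]/q[:,2], c['cy']+c['f']*q[:,1]/q[:,2]]
def tri(ca,ua,cb,ub):
    A=[];b=[]
    for c,u in((ca,ua),(cb,ub)):
        d=ray(c,*u); d/=np.linalg.norm(d); Pm=np.eye(3)-np.outer(d,d); A.append(Pm);b.append(Pm@c['eye'])
    x=np.linalg.lstsq(np.vstack(A),np.hstack(b),rcond=None)[0]; return x
def crop(c,x0,y0,w,h,s,name,pts=None):
    im=cv2.resize(c['frame'][y0:y0+h,x0:x0+w,::-1],None,fx=s,fy=s,interpolation=cv2.INTER_CUBIC)
    if pts is not None:
        for u,v in proj(c,pts): cv2.circle(im,(int((u-x0+.5)*s),int((v-y0+.5)*s)),2,(0,0,255),-1)
    cv2.imwrite('pics/'+name,im)
def yaw(): # tool y in world
    M=R.from_quat(readout.get_state()['tcp_rot']).as_matrix(); return M
E
python3 - <<'E'
from h import *
crop(cam('top'),150,105,240,150,3.3333,'t1.png'); crop(cam('scene'),140,175,220,110,3.6363,'s1.png')
print(np.round(yaw(),3))
E
```

```text
[[-0.     0.426 -0.905]
 [ 0.001 -0.905 -0.426]
 [-1.    -0.002 -0.   ]]
```

View pics/t1.png

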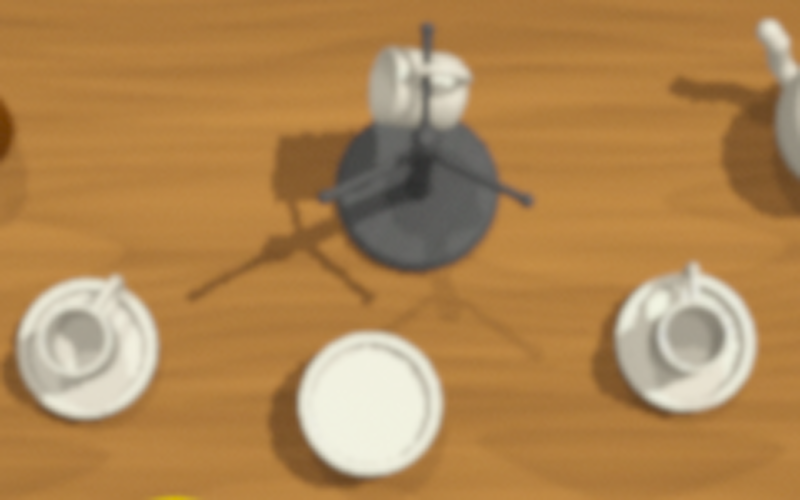

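View pics/s1.png

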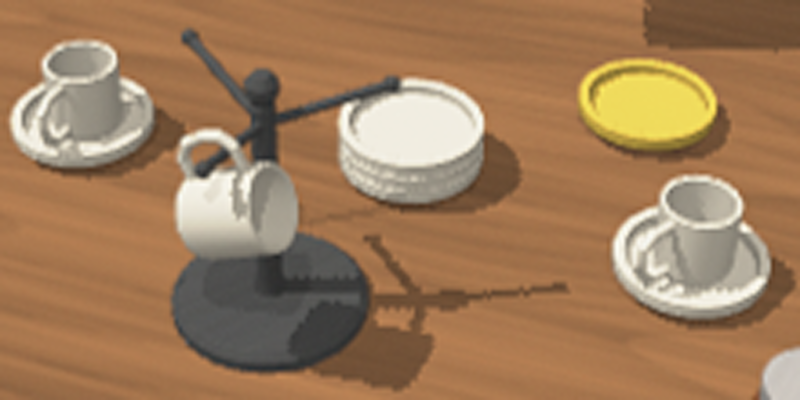

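```bash
cat > m.py <<'E'
from h import *
T=cam('top');S=cam('scene')
t=lambda x,y:(150+x/3.3333-.5,105+y/3.3333-.5); s=lambda x,y:(140+x/3.6363-.5,175+y/3.6363-.5)
p=lambda n,v:print(n,np.round(v,4))
for n,a,z in(('cupL',(77,341),.075),('sauL',(88,349),.022),('handL end',(117,281),.046),('cupR',(692,338),.075),('sauR',(685,342),.022),('handR end',(694,267),.046),('pile',(370,403),.048),('foot',(417,190),.015)): p(n,onz(T,*t(*a),z))
for n,a,z in(('cupL',(701,202),.075),('cupR',(81,63),.075),('pile',(411,123),.049),('foot',(271,300),.018)): p('scene '+n,onz(S,*s(*a),z))
for n,a,b in(('tipL',(325,196),(392,84)),('tipR',(529,200),(188,37)),('tip3',(427,31),(205,168)),('knob',(424,137),(261,83))):
    x=tri(T,t(*a),S,s(*b)); p(n,x); p('  reproj err',np.r_[proj(T,x)[0]-t(*a),proj(S,x)[0]-s(*b)])
E
python3 m.py
```

```text
cupL [0.4807 0.2442 0.075 ]
sauL [0.4794 0.2439 0.022 ]
handL end [0.534  0.2164 0.046 ]
cupR [ 0.4783 -0.2577  0.075 ]
sauR [ 0.4805 -0.2629  0.022 ]
handR end [ 0.5413 -0.2678  0.046 ]
pile [0.4296 0.0057 0.048 ]
foot [ 0.6155 -0.0373  0.015 ]
scene cupL [0.4848 0.2442 0.075 ]
scene cupR [ 0.4835 -0.2608  0.075 ]
scene pile [0.4337 0.0041 0.049 ]
scene foot [ 0.6324 -0.0331  0.018 ]
tipL [0.5769 0.0385 0.1892]
  reproj err [ 0.3282 -0.1078  0.353   0.0234]
tipR [ 0.5726 -0.1152  0.1886]
  reproj err [ 0.2548 -0.1073  0.2708  0.0375]
tip3 [ 0.7048 -0.0404  0.1891]
  reproj err [ 0.3104 -0.1303  0.3746  0.0442]
knob [ 0.6199 -0.0374  0.1992]
  reproj err [ 0.7254 -0.2843  0.8063  0.0867]
```

```bash
cat >> h.py <<'E'
def plan(P,jaw,z2=None):
    s=readout.get_state(); M=R.from_quat(s['tcp_rot']).as_matrix(); a=np.degrees(np.arctan2(M[1,1],M[0,1]))
    t=-(jaw-a); t=(t+180)%360-180
    j=np.radians(jaw); y=np.array([np.cos(j),np.sin(j),0]); z=np.array([y[1],-y[0],0]); d=np.array(P)-s['eef_pos']
    print('t',round(s['time'],2),'pos',np.round(s['eef_pos'],4),'jaw',round(a,2),'| turn %.2f then shift x %.2f y %.2f z %.2f cm'%(t,-100*d[2],100*d@y,100*d@z),'| F',np.round(s['contact_force'],1),'open',round(s['opening'],3))
E
python3 -c "
from h import *
plan((.481,-.2595,.10),-98)"
```

```text
t 0.3 pos [ 0.2873 -0.6105  0.2308] jaw -64.8 | turn 33.20 then shift x 13.08 y -37.46 z -14.29 cm | F [ 1.5 -0.   0.3] open 1.002
```

{"api": "drive_tool", "payload": {"steps": [[0, 0, 0, 8.3, 1], [0, 0, 0, 8.3, 1], [0, 0, 0, 8.3, 1], [0, 0, 0, 8.3, 1], [1, -4, -1.6, 0, 1], [1, -4, -1.6, 0, 1], [1, -4, -1.6, 0, 1], [1, -4, -1.6, 0, 1], [1, -4, -1.6, 0, 1], [1, -4, -1.6, 0, 1]]}}

```text
time: 1.3
eef_pos: [0.4165, -0.3849, 0.1711]
tcp_rot: [0.706, -0.05, -0.705, -0.049]
contact_force: [1.2, 0.4, 0.4]
opening: 1.002
```

{"api": "drive_tool", "payload": {"steps": [[2, -4, -1.5, 0, 1], [2, -4, -1.6, 0, 1], [2, -3, -0.8, 0, 1], [1, -2.4, -0.8, 0, 1], [0, 0, 0, 0, 1]]}}

```text
time: 1.8
eef_pos: [0.4807, -0.2567, 0.0991]
tcp_rot: [-0.704, 0.047, 0.707, 0.049]
contact_force: [0.3, -0.3, 0.4]
opening: 0.995
```

```bash
python3 -c "
from h import *
plan((.481,-.2595,.028),-98)"
```

```text
t 1.8 pos [ 0.4807 -0.2567  0.0991] jaw -97.78 | turn 0.22 then shift x 7.11 y 0.27 z -0.07 cm | F [ 0.3 -0.3  0.4] open 0.995
```

{"api": "drive_tool", "payload": {"steps": [[2.5, 0.2, 0, 0, 1], [2.5, 0, 0, 0, 1], [2.1, 0, 0, 0, 1], [0, 0, 0, 0, 1], [0, 0, 0, 0, 0.5], [0, 0, 0, 0, 0.5], [0, 0, 0, 0, 0.4], [0, 0, 0, 0, 0.4], [0, 0, 0, 0, 0.4], [0, 0, 0, 0, 0.4]], "force": 50}}

```text
time: 2.8
eef_pos: [0.4821, -0.2637, 0.0325]
tcp_rot: [0.707, -0.05, -0.704, -0.048]
contact_force: [-0.3, 0.5, 5.8]
opening: 0.697
```

{"api": "drive_tool", "payload": {"steps": [[-1, 0, 0, 0, 0.4], [-2, 0, 0, 0, 0.4], [-3, 0, 0, 0, 0.4], [-3, 0, 0, 0, 0.4], [-3, 0, 0, 0, 0.4], [-3, 0, 0, 0, 0.4], [-2, 0, 0, 0, 0.4], [-1.5, 0, 0, 0, 0.4]]}}

```text
time: 3.6
eef_pos: [0.4807, -0.262, 0.2169]
tcp_rot: [0.706, -0.049, -0.705, -0.049]
contact_force: [0.8, 0.9, -1.6]
opening: 0.702
```

```bash
python3 -c "
from h import *
plan((.521,-.116,.196),-121)"
```

```text
t 3.6 pos [ 0.4807 -0.262   0.2169] jaw -97.99 | turn 23.01 then shift x 2.09 y -14.59 z 4.06 cm | F [ 0.8  0.9 -1.6] open 0.702
```

{"api": "drive_tool", "payload": {"steps": [[0, 0, 0, 7.7, 0.4], [0, 0, 0, 7.7, 0.4], [0, 0, 0, 7.6, 0.4], [0.6, -2.5, 0.8, 0, 0.4], [0.6, -2.5, 0.8, 0, 0.4], [0.6, -2.5, 0.8, 0, 0.4], [0.7, -2.5, 0.8, 0, 0.4], [0, -1.5, 0.5, 0, 0.4], [0, -0.5, 0.2, 0, 0.4], [0, 0, 0, 0, 0.4]]}}

```text
time: 4.6
eef_pos: [0.5092, -0.1391, 0.1905]
tcp_rot: [0.682, -0.189, -0.681, -0.188]
contact_force: [-0.2, -0.9, -1.6]
opening: 0.702
```

Run:
```python
from h import *
plan((.521,-.116,.176),-121)
T=cam('top');S=cam('scene')
x=proj(T,[.58,-.1,.18])[0].astype(int); y=proj(S,[.58,-.1,.18])[0].astype(int)
print(x,y)
a=x-[50,45]; b=y-[50,45]
f=lambda c,o:cv2.resize(c['frame'][o[1]:o[1]+90,o[0]:o[0]+100,::-1],None,fx=4,fy=4,interpolation=cv2.INTER_CUBIC)
cv2.imwrite('pics/e1.png',np.hstack([f(T,a),f(S,b)])); print(a,b)
```

```text
t 4.6 pos [ 0.5092 -0.1391  0.1905] jaw -120.93 | turn 0.07 then shift x 1.45 y -2.58 z 0.18 cm | F [-0.2 -0.9 -1.6] open 0.702
[302 162] [195 190]
[252 117] [145 145]
```

View pics/e1.png

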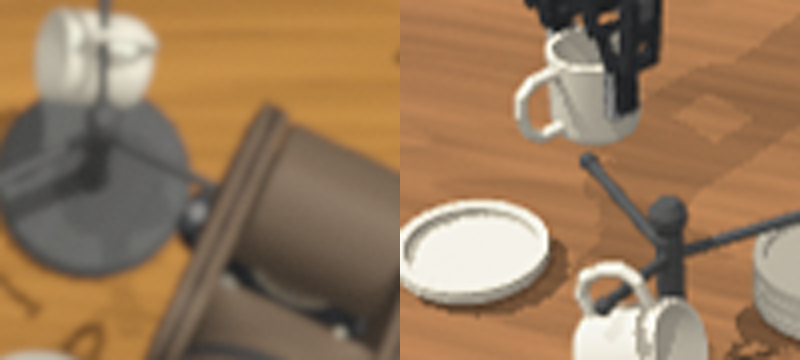

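```bash
cat > fit.py <<'E'
from h import *
from scipy.optimize import least_squares
def fit(S,obs,P,h0,b,s=4,x0=400,free=False):
    # obs: name->crop px ; params yaw h, underside z, dx,dy
    loc={'eye':(.043,0,.033),'out':(.064,0,.033),'hb':(.045,0,.0085),'ht':(.045,0,.0575)}
    px={k:np.array([b[0]+(v[0]-x0)/s-.5+.5/s,b[1]+v[1]/s-.5+.5/s]) for k,v in obs.items()}
    def res(p):
        h,z,dx,dy=p; r=[]
        for k in obs:
            l=loc[k]; q=[P[0]+dx+l[0]*np.cos(h),P[1]+dy+l[0]*np.sin(h),z+l[2]]; r+=list(proj(S,q)[0]-px[k])
        return np.r_[r,dx/.002,dy/.002]
    o=least_squares(res,[np.radians(h0),P[2]-.018,0,0]); h,z,dx,dy=o.x
    print('h %.1f zbase %.4f d %.4f %.4f eye'%(np.degrees(h),z,dx,dy),np.round([P[0]+dx+.043*np.cos(h),P[1]+dy+.043*np.sin(h),z+.033],4),'res',np.round(o.fun,1))
E
python3 - <<'E'
from fit import *
S=cam('scene');s=readout.get_state()
for o in({'eye':(541,103)},{'eye':(541,103),'out':(516,106),'hb':(545,139),'ht':(547,68)}): fit(S,o,s['eef_pos'],-31,(145,145))
E
```

```text
h -25.2 zbase 0.1750 d 0.0000 0.0000 eye [ 0.5482 -0.1585  0.208 ] res [0. 0. 0. 0.]
h -23.0 zbase 0.1776 d -0.0005 0.0010 eye [ 0.5484 -0.1561  0.2106] res [ 0.8 -0.6  0.7  1.7 -0.1 -1.3 -2.   0.2 -0.3  0.5]
```

```bash
python3 -c "
from h import *
plan((.5165,-.1235,.180),-125)"
```

```text
t 4.75 pos [ 0.5093 -0.1403  0.1908] jaw -121.05 | turn 3.95 then shift x 1.08 y -1.79 z 0.37 cm | F [-0.4 -0.1 -2.6] open 0.695
```

{"api": "drive_tool", "payload": {"steps": [[0, 0, 0, 4, 0.4], [1, -1, 0.2, 0, 0.4], [0, -0.8, 0.2, 0, 0.4], [0, 0, 0, 0, 0.4], [0, 0, 0, 0, 0.4]]}}

```text
time: 5.25
eef_pos: [0.5163, -0.122, 0.1802]
tcp_rot: [-0.674, 0.212, 0.675, 0.212]
contact_force: [-0.2, -0.2, -2.0]
opening: 0.699
```

Run:
```python
from h import *
plan((.5165,-.1235,.180),-125)
S=cam('scene');p=readout.get_state()['eef_pos']
n=np.radians(-29); b=(160,155)
E=p+[.043*np.cos(n),.043*np.sin(n),.0185]
L=np.array([.618,-.039,.165]); d=np.array([-.518*.966,-.855*.966,.259])
crop(S,*b,80,60,10,'e2.png',[E]+[L+d*k for k in(.02,.05,.091,.12)])
```

```text
t 5.25 pos [ 0.5163 -0.122   0.1802] jaw -124.93 | turn 0.07 then shift x 0.02 y 0.11 z -0.10 cm | F [-0.2 -0.2 -2. ] open 0.699
```

View pics/e2.png

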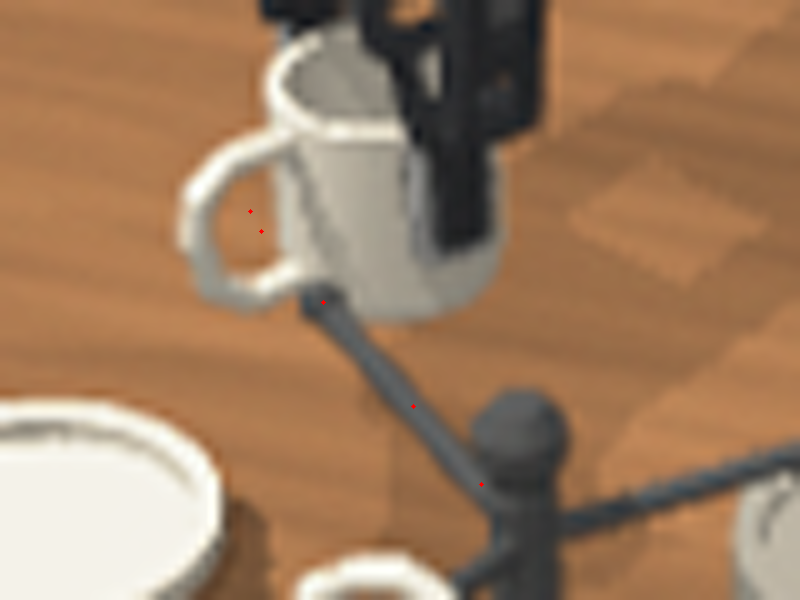

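{"api": "drive_tool", "payload": {"steps": [[0.2, -0.7, 0.05, 0, 0.4], [0.2, -0.8, 0.05, 0, 0.4], [0.2, -0.8, 0.05, 0, 0.4], [0.2, -0.8, 0.05, 0, 0.4], [0.2, -0.8, 0.05, 0, 0.4], [0.2, -0.8, 0.05, 0, 0.4], [0.2, -0.8, 0.05, 0, 0.4], [0.2, -0.8, 0.05, 0, 0.4], [0.3, 0, 0, 0, 0.4], [0, 0, 0, 0, 0.4]]}}

```text
time: 6.3
eef_pos: [0.5488, -0.0681, 0.1606]
tcp_rot: [-0.674, 0.213, 0.675, 0.212]
contact_force: [0.7, -0.3, -1.6]
opening: 0.697
```

Run:
```python
from h import *
plan((.5165,-.1235,.180),-125)
S=cam('scene'); crop(S,150,140,100,75,8,'e3.png')
```

```text
t 6.3 pos [ 0.5488 -0.0681  0.1606] jaw -124.97 | turn 0.03 then shift x -1.94 y 6.39 z -0.53 cm | F [ 0.7 -0.3 -1.6] open 0.697
```

View pics/e3.png

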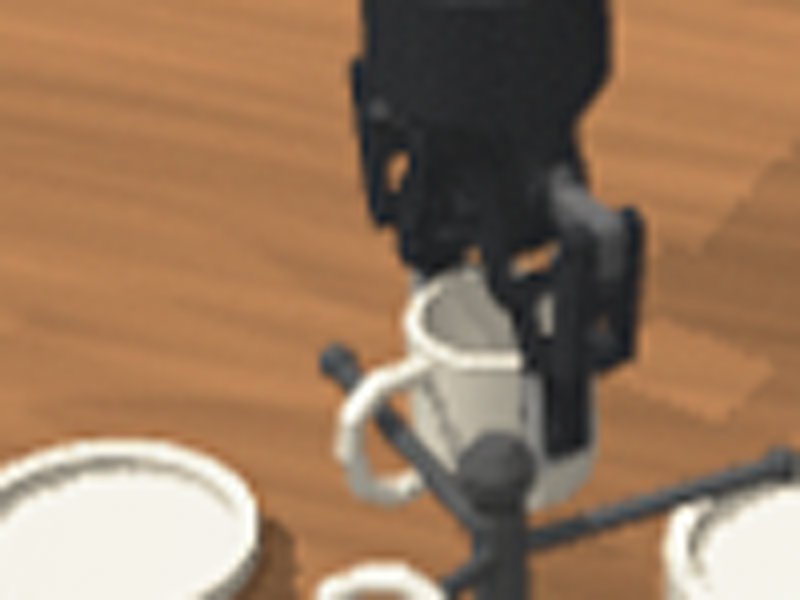

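{"api": "drive_tool", "payload": {"steps": [[0.5, 0, 0, 0, 0.4], [0.4, 0, 0, 0, 0.4], [0, 0, 0, 0, 0.72], [0, 0, 0, 0, 0.74], [0, 0, 0, 0, 0.77], [0, 0, 0, 0, 0.8], [0, 0, 0, 0, 0.85], [0, 0, 0, 0, 0.95], [0, 0, 0, 0, 1], [0, 0, 0, 0, 1]]}}

```text
time: 7.35
eef_pos: [0.5491, -0.0684, 0.1523]
tcp_rot: [-0.674, 0.213, 0.674, 0.213]
contact_force: [0.5, 0.4, 0.8]
opening: 1.003
```

{"api": "drive_tool", "payload": {"steps": [[0, 0, 0, 0, 1], [0, 0, 0, 0, 1], [-1, 0, 0, 0, 1], [-2, 0, 0, 0, 1], [-3, 0, 0, 0, 1], [-3, 0, 0, 0, 1], [-2, 0, 0, 0, 1], [0, 0, 0, 0, 1]]}}

```text
time: 8.15
eef_pos: [0.5511, -0.069, 0.2674]
tcp_rot: [0.677, -0.213, -0.671, -0.213]
contact_force: [0.6, 0.3, 0.5]
opening: 0.993
```

Run:
```python
from h import *
plan((.481+.054*.707,-.2595+.054*.707,.10),45-180)
S=cam('scene'); crop(S,110,140,200,150,4,'e4.png')
```

```text
t 8.15 pos [ 0.5511 -0.069   0.2674] jaw -125.0 | turn 10.00 then shift x 16.74 y 13.03 z -8.52 cm | F [0.6 0.3 0.5] open 0.993
```

View pics/e4.png

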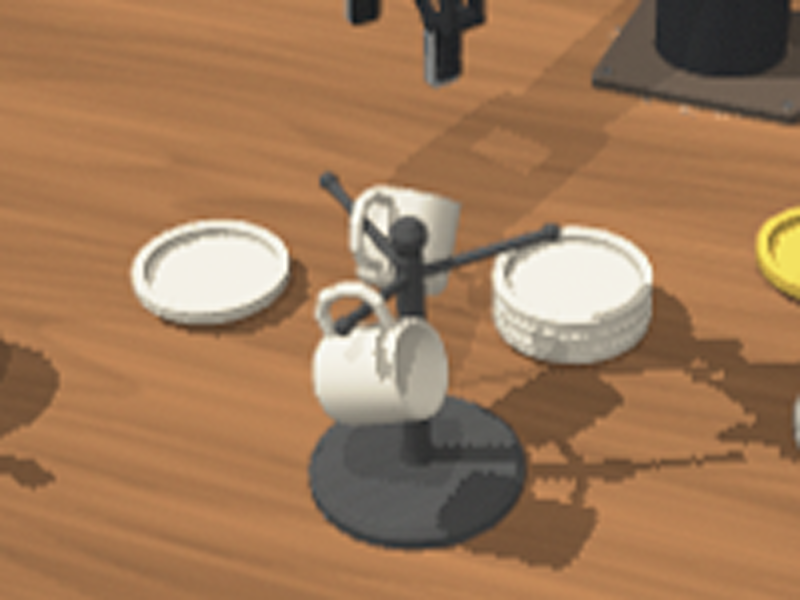

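The cup hangs on the right rod at about (405,235) and its saucer is free at (212,272). Next I'll move the right saucer.

{"api": "drive_tool", "payload": {"steps": [[0, 0, 0, 5, 0.6], [0, 0, 0, 5, 0.35], [0, 3, -2, 0, 0.35], [0, 4, -2.6, 0, 0.35], [3, 4, -2.6, 0, 0.35], [5, 2, -1.3, 0, 0.35], [5, 0, 0, 0, 0.35], [4, 0, 0, 0, 0.35], [0, 0, 0, 0, 0.35], [0, 0, 0, 0, 0.35]]}}

```text
time: 9.2
eef_pos: [0.518, -0.2123, 0.0995]
tcp_rot: [-0.652, 0.27, 0.654, 0.271]
contact_force: [0.6, 0.8, 0.8]
opening: 0.349
```

Run:
```python
from h import *
T=cam('top')
# refine saucer & pile centres by white blobs in top view
f=T['frame'].astype(int); m=((f.min(2)>150)&(f.max(2)-f.min(2)<45)).astype(np.uint8)
n,l,st,ce=cv2.connectedComponentsWithStats(m)
for i in range(1,n):
    if st[i,4]>300:
        cs,_=cv2.findContours((l==i).astype(np.uint8),cv2.RETR_EXTERNAL,cv2.CHAIN_APPROX_NONE); (u,v),r=cv2.minEnclosingCircle(cs[0])
        print(st[i],np.round(onz(T,*ce[i],.022),4),np.round(onz(T,u,v,.022),4),round(r,1))
plan((.5192,-.2238,.017),-135)
```

```text
[   0   93   52   75 2597] [0.7148 0.6942 0.022 ] [0.7124 0.7121 0.022 ] 38.1
[389 119  49  44 894] [ 0.6681 -0.4278  0.022 ] [ 0.6618 -0.4416  0.022 ] 28.8
[262 120  29  22 427] [ 0.7054 -0.0425  0.022 ] [ 0.7024 -0.0423  0.022 ] 14.7
[121 124  25  24 467] [0.6938 0.3712 0.022 ] [0.6926 0.3709 0.022 ] 12.4
[270 152  28  34 421] [ 0.5925 -0.0668  0.022 ] [ 0.5964 -0.0668  0.022 ] 18.9
[ 156  188   41   42 1328] [0.4796 0.2432 0.022 ] [0.4829 0.2451 0.022 ] 21.7
[ 240  206   42   42 1359] [0.4298 0.0057 0.022 ] [0.4297 0.0066 0.022 ] 21.1
t 9.25 pos [ 0.5196 -0.2131  0.1018] jaw -134.98 | turn 0.02 then shift x 8.48 y 0.78 z -0.73 cm | F [ 0.4  0.3 -0.2] open 0.35
```

{"api": "drive_tool", "payload": {"steps": [[3, 0.8, -0.7, 0, 0.35], [3, 0, 0, 0, 0.35], [1.5, 0, 0, 0, 0.35], [0.9, 0, 0, 0, 0.35], [0, 0, 0, 0, 0.35], [0, 0, 0, 0, 0], [0, 0, 0, 0, 0], [0, 0, 0, 0, 0], [0, 0, 0, 0, 0]], "force": 80}}

```text
time: 10.15
eef_pos: [0.5196, -0.2241, 0.0183]
tcp_rot: [0.655, -0.271, -0.652, -0.271]
contact_force: [0.6, 0.5, 5.1]
opening: 0.052
```

Run:
```python
from h import *
plan((.432+.054*.707,.0055+.054*.707,.12),-135)
```

```text
t 10.15 pos [ 0.5196 -0.2241  0.0183] jaw -135.02 | turn -0.02 then shift x -10.17 y -15.45 z 22.43 cm | F [0.6 0.5 5.1] open 0.052
```

{"api": "drive_tool", "payload": {"steps": [[0, 0, 0, 0, 0], [0, 0, 0, 0, 0], [-1, 0, 0, 0, 0], [-1, 0, 0, 0, 0], [-1, 0, 0, 0, 0], [0, 0, 0, 0, 0], [0, 0, 0, 0, 0]]}}

```text
time: 10.85
eef_pos: [0.5182, -0.2235, 0.0469]
tcp_rot: [0.653, -0.271, -0.653, -0.271]
contact_force: [0.1, -0.2, -0.9]
opening: 0.051
```

Run:
```python
from h import *
S=cam('scene')
plan((.432+.054*.707,.0055+.054*.707,.12),-135); print(readout.get_state()['wrist_torque'])
u,v=proj(S,[.49,-.24,.04])[0].astype(int); print(u,v); crop(S,u-50,v-38,100,75,6,'e5.png')
```

```text
t 10.9 pos [ 0.5179 -0.2234  0.0465] jaw -135.0 | turn -0.00 then shift x -7.35 y -15.51 z 22.26 cm | F [ 0.   0.8 -1.8] open 0.052
[ 0.05720267 -0.01271862  0.05657283]
168 204
```

View pics/e5.png

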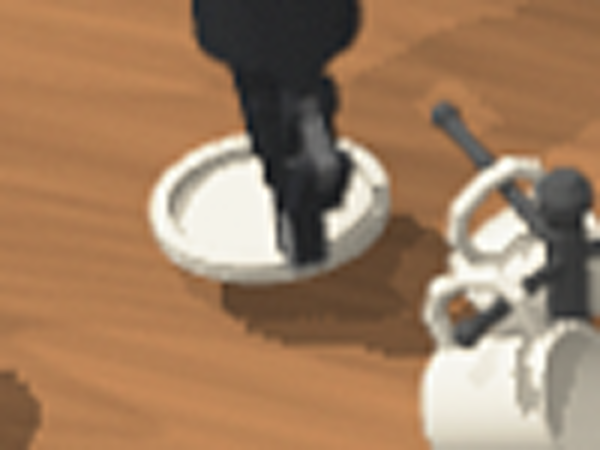

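{"api": "drive_tool", "payload": {"steps": [[-1.6, -0.5, 1.6, 0, 0], [-1.6, -0.9, 3.1, 0, 0], [-1.6, -0.9, 3.1, 0, 0], [-1.6, -0.9, 3.1, 0, 0], [0, -1.6, 2.7, 0, 0], [0, -2.4, 2, 0, 0], [0, -2.4, 2, 0, 0], [0, -2.4, 2, 0, 0], [0, -2.2, 1.7, 0, 0], [0, -1.3, 1, 0, 0]]}}

```text
time: 11.9
eef_pos: [0.4695, 0.0457, 0.11]
tcp_rot: [-0.653, 0.27, 0.654, 0.27]
contact_force: [-0.3, -0.1, -1.6]
opening: 0.056
```

{"api": "drive_tool", "payload": {"steps": [[0, 0, 0, 0, 0], [0, 0, 0, 0, 0]]}}

```text
time: 12.1
eef_pos: [0.4697, 0.0438, 0.1101]
tcp_rot: [-0.653, 0.271, 0.654, 0.27]
contact_force: [1.2, -0.2, -1.5]
opening: 0.052
```

Run:
```python
from h import *
plan((.432+.054*.707,.0055+.054*.707,.0585),-135)
```

```text
t 12.1 pos [0.4697 0.0438 0.1101] jaw -134.94 | turn 0.06 then shift x 5.16 y -0.03 z -0.05 cm | F [ 1.2 -0.2 -1.5] open 0.052
```

{"api": "drive_tool", "payload": {"steps": [[2, 0, 0, 0, 0], [1.5, 0, 0, 0, 0], [1, 0, 0, 0, 0], [0.5, 0, 0, 0, 0], [0.2, 0, 0, 0, 0], [0, 0, 0, 0, 0], [0, 0, 0, 0, 0]]}}

```text
time: 12.8
eef_pos: [0.4707, 0.0437, 0.0593]
tcp_rot: [0.654, -0.27, -0.653, -0.271]
contact_force: [0.3, -0.0, -0.7]
opening: 0.051
```

{"api": "drive_tool", "payload": {"steps": [[0.2, 0, 0, 0, 0], [0.1, 0, 0, 0, 0], [0, 0, 0, 0, 0], [0, 0, 0, 0, 0]]}}

```text
time: 13.2
eef_pos: [0.4713, 0.044, 0.0571]
tcp_rot: [0.654, -0.27, -0.653, -0.271]
contact_force: [-1.4, 1.0, 5.3]
opening: 0.051
```

{"api": "drive_tool", "payload": {"steps": [[0, 0, 0, 0, 0.15], [0, 0, 0, 0, 0.3], [0, 0, 0, 0, 0.3], [-2, 0, 0, 0, 0.3], [-3, 0, 0, 0, 0.4], [-4, 0, 0, 0, 0.8], [0, 0, 0, -5.9, 1], [0, 0, 0, -5.8, 1], [0, 0, 0, -5.8, 1], [0, 0, 0, 0, 1]]}}

```text
time: 14.2
eef_pos: [0.4698, 0.0438, 0.1453]
tcp_rot: [-0.687, 0.168, 0.687, 0.168]
contact_force: [0.0, 0.1, -0.7]
opening: 1.0
```

Run:
```python
from h import *
plan((.483,.2442,.028),-117.5)
```

```text
t 14.2 pos [0.4698 0.0438 0.1453] jaw -117.51 | turn -0.01 then shift x 11.73 y -18.39 z 8.08 cm | F [ 0.   0.1 -0.7] open 1.0
```

{"api": "drive_tool", "payload": {"steps": [[0, -3, 1.3, 0, 1], [0, -4, 1.8, 0, 1], [0, -4, 1.8, 0, 1], [0, -4, 1.7, 0, 1], [0, -2.4, 1, 0, 1], [0, -1, 0.5, 0, 1], [3, 0, 0, 0, 1], [1, 0, 0, 0, 1], [0, 0, 0, 0, 1], [0, 0, 0, 0, 1]]}}

```text
time: 15.2
eef_pos: [0.4833, 0.2437, 0.1057]
tcp_rot: [-0.687, 0.169, 0.687, 0.168]
contact_force: [-0.4, 0.7, -0.5]
opening: 0.999
```

Run:
```python
from h import *
plan((.483,.2442,.028),-117.5)
```

```text
t 15.2 pos [0.4833 0.2437 0.1057] jaw -117.59 | turn -0.09 then shift x 7.77 y -0.03 z 0.05 cm | F [-0.4  0.7 -0.5] open 0.999
```

{"api": "drive_tool", "payload": {"steps": [[2.5, 0, 0, 0, 1], [2.5, 0, 0, 0, 1], [1.7, 0, 0, 0, 1], [1, 0, 0, 0, 1], [0, 0, 0, 0, 0.5], [0, 0, 0, 0, 0.5], [0, 0, 0, 0, 0.4], [0, 0, 0, 0, 0.4], [0, 0, 0, 0, 0.4], [0, 0, 0, 0, 0.4]], "force": 50}}

```text
time: 16.2
eef_pos: [0.4844, 0.2447, 0.03]
tcp_rot: [0.688, -0.168, -0.686, -0.168]
contact_force: [-0.3, -0.4, 5.9]
opening: 0.699
```

{"api": "drive_tool", "payload": {"steps": [[-1, 0, 0, 0, 0.4], [-2, 0, 0, 0, 0.4], [-3, 0, 0, -8, 0.4], [-3, 0, 0, -8, 0.4], [-3, 0, 0, -8, 0.4], [-3, 0, 0, -8, 0.4], [-2, 0, 0, -8, 0.4], [-1.5, 0, 0, -8, 0.4], [0, 0, 0, -8.3, 0.4], [0, 0, 0, 0, 0.4]]}}

```text
time: 17.2
eef_pos: [0.4827, 0.2444, 0.2137]
tcp_rot: [-0.685, -0.176, 0.685, -0.176]
contact_force: [-0.5, 0.8, -2.9]
opening: 0.697
```

Run:
```python
from h import *
plan((.5209,.0506,.180),-61)
```

```text
t 17.2 pos [0.4827 0.2444 0.2137] jaw -61.21 | turn -0.21 then shift x 3.37 y 18.80 z 6.06 cm | F [-0.5  0.8 -2.9] open 0.697
```

{"api": "drive_tool", "payload": {"steps": [[0, 1.5, 0.5, 0, 0.4], [0, 3, 1, 0, 0.4], [0.5, 3, 1, 0, 0.4], [0.5, 3, 1, 0, 0.4], [0.5, 3, 1, 0, 0.4], [0.7, 2.5, 0.8, 0, 0.4], [0.7, 1.8, 0.5, 0, 0.4], [0.5, 1, 0.3, 0, 0.4], [0, 0, 0, 0, 0.4], [0, 0, 0, 0, 0.4]]}}

```text
time: 18.2
eef_pos: [0.5199, 0.0504, 0.1792]
tcp_rot: [-0.685, -0.176, 0.685, -0.175]
contact_force: [0.8, 0.4, -0.6]
opening: 0.7
```

Run:
```python
from h import *
plan((.5209,.0506,.180),-61)
S=cam('scene');p=readout.get_state()['eef_pos']
n=np.radians(28.5); 
E=p+[.043*np.cos(n),.043*np.sin(n),.0185]
L=np.array([.618,-.039,.165]); d=np.array([-.474*.966,.880*.966,.259])
b=proj(S,E)[0].astype(int)-[30,30]; print(b)
crop(S,*b,80,60,10,'e6.png',[E]+[L+d*k for k in(.02,.05,.091,.12,.135)])
```

```text
t 18.2 pos [0.5199 0.0504 0.1792] jaw -61.26 | turn -0.26 then shift x -0.08 y 0.03 z -0.09 cm | F [ 0.8  0.4 -0.6] open 0.7
[232 163]
```

View pics/e6.png

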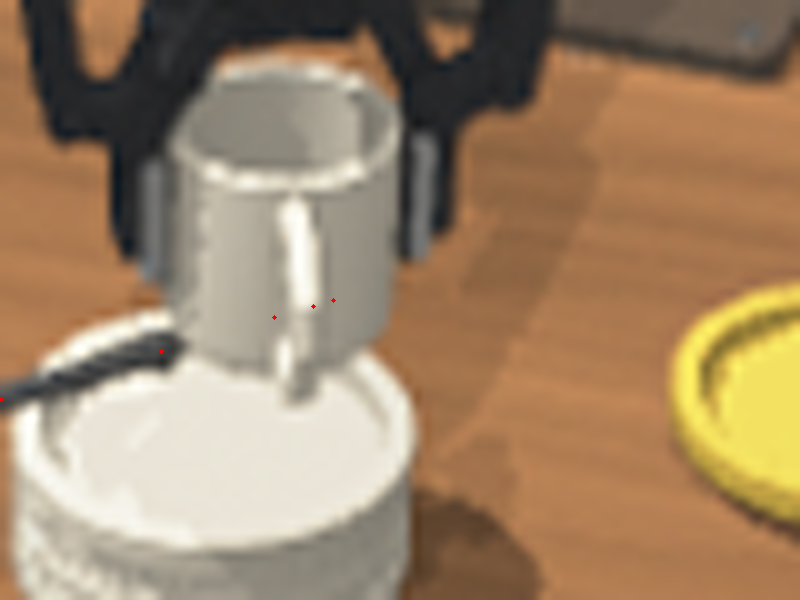

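{"api": "drive_tool", "payload": {"steps": [[0, 0, 0, -4, 0.4], [0.2, 0.7, 0.05, 0, 0.4], [0.2, 0.8, 0.06, 0, 0.4], [0.2, 0.8, 0.06, 0, 0.4], [0.2, 0.8, 0.06, 0, 0.4], [0.2, 0.8, 0.06, 0, 0.4], [0.2, 0.8, 0.06, 0, 0.4], [0.2, 0.8, 0.06, 0, 0.4], [0.3, 0.6, 0.05, 0, 0.4], [0, 0, 0, 0, 0.4]]}}

```text
time: 19.25
eef_pos: [0.5496, -0.0042, 0.162]
tcp_rot: [-0.678, -0.199, 0.679, -0.199]
contact_force: [-0.0, -0.8, -1.7]
opening: 0.699
```

Run:
```python
from h import *
plan((.5209,.0506,.180),-57.2)
S=cam('scene'); crop(S,180,145,100,75,8,'e7.png')
```

```text
t 19.25 pos [ 0.5496 -0.0042  0.162 ] jaw -57.26 | turn -0.06 then shift x -1.80 y -6.16 z -0.56 cm | F [-0.  -0.8 -1.7] open 0.699
```

View pics/e7.png

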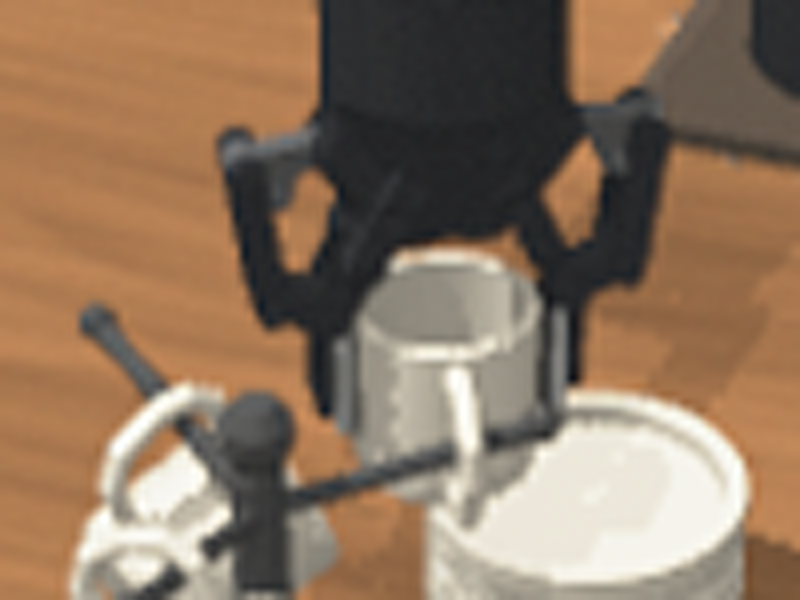

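{"api": "drive_tool", "payload": {"steps": [[0.6, 0, 0, 0, 0.4], [0.5, 0, 0, 0, 0.4], [0, 0, 0, 0, 0.72], [0, 0, 0, 0, 0.74], [0, 0, 0, 0, 0.77], [0, 0, 0, 0, 0.8], [0, 0, 0, 0, 0.85], [0, 0, 0, 0, 0.95], [0, 0, 0, 0, 1], [0, 0, 0, 0, 1]]}}

```text
time: 20.3
eef_pos: [0.5495, -0.0035, 0.1516]
tcp_rot: [-0.678, -0.2, 0.678, -0.2]
contact_force: [-0.0, -1.2, 0.2]
opening: 1.0
```

{"api": "drive_tool", "payload": {"steps": [[0, 0, 0, 0, 1], [0, 0, 0, 0, 1], [-1, 0, 0, 0, 1], [-2, 0, 0, 0, 1], [-3, 0, 0, 0, 1], [-3, 0, 0, 0, 1], [-2, 0, 0, 0, 1], [0, 0, 0, 0, 0.6], [0, 0, 0, 0, 0.35], [0, 0, 0, 0, 0.35]]}}

```text
time: 21.3
eef_pos: [0.5486, -0.0033, 0.2598]
tcp_rot: [-0.677, -0.2, 0.679, -0.199]
contact_force: [0.5, -1.1, -0.8]
opening: 0.52
```

Run:
```python
from h import *
T=cam('top'); f=T['frame'].astype(int); m=((f.min(2)>150)&(f.max(2)-f.min(2)<45)).astype(np.uint8)
n,l,st,ce=cv2.connectedComponentsWithStats(m)
for i in range(1,n):
    if st[i,4]>300:
        cs,_=cv2.findContours((l==i).astype(np.uint8),cv2.RETR_EXTERNAL,cv2.CHAIN_APPROX_NONE); (u,v),r=cv2.minEnclosingCircle(cs[0])
        print(st[i],np.round(onz(T,*ce[i],.022),4),np.round(onz(T,u,v,.022),4),round(r,1))
plan((.5127,.1991,.10),-57.3)
```

```text
[   0   93   52   75 2597] [0.7148 0.6942 0.022 ] [0.7124 0.7121 0.022 ] 38.1
[389 120  49  43 893] [ 0.6682 -0.4278  0.022 ] [ 0.6618 -0.4416  0.022 ] 28.8
[121 124  25  24 467] [0.6938 0.3713 0.022 ] [0.6926 0.3709 0.022 ] 12.4
[ 155  189   42   41 1315] [0.4816 0.2451 0.022 ] [0.4814 0.2451 0.022 ] 21.0
t 21.35 pos [ 0.5485 -0.0033  0.2595] jaw -57.2 | turn 0.10 then shift x 15.95 y -18.97 z -7.92 cm | F [ 0.3 -0.3  0.4] open 0.417
```

{"api": "drive_tool", "payload": {"steps": [[0, -3, -1.2, 0, 0.35], [0, -4, -1.7, 0, 0.35], [0, -4, -1.7, 0, 0.35], [2, -4, -1.7, 0, 0.35], [4, -3, -1.2, 0, 0.35], [5, -1, -0.4, 0, 0.35], [5, 0, 0, 0, 0.35], [0, 0, 0, 0, 0.35], [0, 0, 0, 0, 0.35]]}}

```text
time: 22.25
eef_pos: [0.5122, 0.1977, 0.1028]
tcp_rot: [-0.677, -0.2, 0.68, -0.2]
contact_force: [0.5, 0.1, 0.2]
opening: 0.348
```

Run:
```python
from h import *
plan((.5127,.1991,.0178),-57.3)
```

```text
t 22.25 pos [0.5122 0.1977 0.1028] jaw -57.2 | turn 0.10 then shift x 8.50 y -0.10 z -0.12 cm | F [0.5 0.1 0.2] open 0.348
```

{"api": "drive_tool", "payload": {"steps": [[3, -0.1, -0.1, 0, 0.35], [3, 0, 0, 0, 0.35], [1.5, 0, 0, 0, 0.35], [0.9, 0, 0, 0, 0.35], [0, 0, 0, 0, 0.35], [0, 0, 0, 0, 0], [0, 0, 0, 0, 0], [0, 0, 0, 0, 0], [0, 0, 0, 0, 0], [0, 0, 0, 0, 0]], "force": 80}}

```text
time: 23.25
eef_pos: [0.5148, 0.1994, 0.0214]
tcp_rot: [0.679, 0.199, -0.677, 0.2]
contact_force: [-0.8, -1.7, 5.6]
opening: 0.027
```

{"api": "drive_tool", "payload": {"steps": [[0, 0, 0, 0, 0], [-1, 0, 0, 0, 0], [-2, 0, 0, 0, 0], [-3, 0, 0, 0, 0], [-3, 0, 0, 0, 0], [-1, 0, 0, 0, 0], [0, 0, 0, 0, 0], [0, 0, 0, 0, 0]]}}

```text
time: 24.05
eef_pos: [0.5126, 0.1991, 0.1187]
tcp_rot: [-0.678, -0.2, 0.679, -0.2]
contact_force: [0.3, 0.4, 0.4]
opening: 0.002
```

Run:
```python
from h import *
plan((.4612,-.0399,.12),-57.3); print(readout.get_state()['wrist_torque'])
```

```text
t 24.05 pos [0.5126 0.1991 0.1187] jaw -57.2 | turn 0.10 then shift x -0.13 y 17.34 z 17.24 cm | F [0.3 0.4 0.4] open 0.002
[-0.07332072  0.02312612  0.04492755]
```

Run:
```python
from h import *
for nm in('top','scene'):
  T=cam(nm); f=T['frame'].astype(int); m=((f.min(2)>150)&(f.max(2)-f.min(2)<45)).astype(np.uint8)
  n,l,st,ce=cv2.connectedComponentsWithStats(m)
  for i in range(1,n):
    if st[i,4]>250 and st[i,1]>120:
        cs,_=cv2.findContours((l==i).astype(np.uint8),cv2.RETR_EXTERNAL,cv2.CHAIN_APPROX_NONE); (u,v),a,r=cv2.fitEllipse(max(cs,key=len))
        print(nm,st[i],np.round(onz(T,*ce[i],.02),4),np.round(onz(T,u,v,.02),4),np.round(a,1),round(r))
plan((.5127,.1991,.0178),-57.3)
```

```text
top [121 124  25  24 463] [0.6943 0.3719 0.02  ] [0.6943 0.3719 0.02  ] [22.8 24. ] 70
top [249 147  23  25 398] [0.6209 0.0057 0.02  ] [0.6196 0.0051 0.02  ] [20.8 26.5] 164
top [279 147  23  25 323] [ 0.6184 -0.086   0.02  ] [ 0.6172 -0.0839  0.02  ] [19.3 23.7] 16
top [ 239  203   43   44 1501] [0.4335 0.0058 0.02  ] [0.4336 0.0059 0.02  ] [42.3 43.4] 159
scene [189 193  25  49 585] [ 0.5139 -0.1303  0.02  ] [ 0.5141 -0.1296  0.02  ] [20.6 48.9] 2
scene [221 194  52  29 884] [ 0.3988 -0.0213  0.02  ] [ 0.3992 -0.0249  0.02  ] [24.  52.7] 77
scene [ 58 206  43  35 740] [ 0.6453 -0.4499  0.02  ] [ 0.6348 -0.4563  0.02  ] [28.2 44.7] 56
scene [320 231  44  30 949] [0.4728 0.2726 0.02  ] [0.4714 0.2724 0.02  ] [28.3 42.8] 97
scene [350 271  30  21 494] [0.5866 0.3505 0.02  ] [0.5866 0.3504 0.02  ] [19.6 29.8] 105
scene [478 342  34  42 950] [0.7203 0.6448 0.02  ] [0.7187 0.645  0.02  ] [31.4 45.2] 154
t 24.15 pos [0.5121 0.199  0.1177] jaw -57.2 | turn 0.10 then shift x 9.99 y 0.03 z -0.06 cm | F [-0.1  0.7  0.6] open 0.0
```

{"api": "drive_tool", "payload": {"steps": [[-4, 3, 0, 0, 0.35], [-4, 4, 1, 0, 0.35], [0, 4, 1, 0, 0.35], [0, 4, 1, 0, 0.35], [0, 0, 0, 0, 0.35], [0, 0, 0, 0, 0.35]]}}

```text
time: 24.75
eef_pos: [0.5677, 0.0611, 0.1935]
tcp_rot: [-0.678, -0.199, 0.679, -0.199]
contact_force: [-0.1, -0.3, -0.9]
opening: 0.344
```

```bash
cat > blob.py <<'E'
from h import *
def run():
 for nm in('top','scene'):
  T=cam(nm); f=T['frame'].astype(int); m=((f.min(2)>150)&(f.max(2)-f.min(2)<45)).astype(np.uint8)
  n,l,st,ce=cv2.connectedComponentsWithStats(m)
  for i in range(1,n):
    if st[i,4]>250 and 130<st[i,1]<300 and 130<st[i,0]<400:
        cs,_=cv2.findContours((l==i).astype(np.uint8),cv2.RETR_EXTERNAL,cv2.CHAIN_APPROX_NONE); (u,v),a,r=cv2.fitEllipse(max(cs,key=len))
        print(nm,st[i],np.round(onz(T,u,v,.02),4),np.round(onz(T,u,v,.06),4),np.round(a,1),round(r))
E
python3 - <<'E'
from blob import *
run(); plan((.5127,.1991,.0178),-57.3)
E
```

```text
top [279 147  23  25 323] [ 0.6172 -0.0839  0.02  ] [ 0.6091 -0.0809  0.06  ] [19.3 23.6] 16
top [ 145  194   42   40 1316] [0.467  0.2742 0.02  ] [0.4633 0.2668 0.06  ] [39.4 40.7] 122
top [ 252  203   30   44 1120] [ 0.4334 -0.0074  0.02  ] [ 0.4307 -0.0066  0.06  ] [31.1 45.7] 178
scene [189 193  33  50 721] [ 0.5124 -0.1215  0.02  ] [ 0.5583 -0.0987  0.06  ] [29.7 47.6] 170
scene [221 194  52  28 857] [ 0.3994 -0.0269  0.02  ] [ 0.4509 -0.0088  0.06  ] [22.9 54.1] 81
scene [321 231  43  30 868] [0.4709 0.2739 0.02  ] [0.5188 0.277  0.06  ] [27.7 41.9] 102
scene [350 271  30  21 498] [0.5864 0.3503 0.02  ] [0.6286 0.3497 0.06  ] [19.8 29.8] 105
t 24.85 pos [0.5669 0.0628 0.1931] jaw -57.19 | turn 0.11 then shift x 17.53 y -14.40 z -2.81 cm | F [-0.1 -1.2 -0.5] open 0.35
```

{"api": "drive_tool", "payload": {"steps": [[-2, -2, 0, 0, 0.35], [-1, -4, -0.5, 0, 0.35], [0, -4, -1, 0, 0.35], [3, -4, -1, 0, 0.35], [4, -3, -0.5, 0, 0.35], [5, 0, 0, 0, 0.35], [0, 0, 0, 0, 0.35], [0, 0, 0, 0, 0.35]]}}

```text
time: 25.65
eef_pos: [0.4999, 0.2209, 0.1047]
tcp_rot: [-0.677, -0.2, 0.679, -0.2]
contact_force: [0.4, -0.8, 0.3]
opening: 0.352
```

Run:
```python
from blob import *
plan((.4982,.2286,.0145),-57.3)
```

```text
t 25.65 pos [0.4999 0.2209 0.1047] jaw -57.12 | turn 0.18 then shift x 9.02 y -0.74 z -0.27 cm | F [ 0.4 -0.8  0.3] open 0.352
```

{"api": "drive_tool", "payload": {"steps": [[3, -0.7, -0.3, 0, 0.35], [3, 0, 0, 0, 0.35], [2, 0, 0, 0, 0.35], [0.7, 0, 0, 0, 0.35], [0.3, 0, 0, 0, 0.35], [0, 0, 0, 0, 0.25], [0, 0, 0, 0, 0.15], [0, 0, 0, 0, 0.1], [0, 0, 0, 0, 0], [0, 0, 0, 0, 0]], "force": 60}}

```text
time: 26.65
eef_pos: [0.5011, 0.2279, 0.0171]
tcp_rot: [0.679, 0.2, -0.678, 0.2]
contact_force: [-1.6, -0.7, 5.6]
opening: 0.071
```

{"api": "drive_tool", "payload": {"steps": [[0, 0, 0, 0, 0], [0, 0, 0, 0, 0]]}}

```text
time: 26.85
eef_pos: [0.5011, 0.2279, 0.0171]
tcp_rot: [0.679, 0.2, -0.678, 0.2]
contact_force: [-1.5, -0.7, 5.9]
opening: 0.066
```

{"api": "drive_tool", "payload": {"steps": [[0, 0, 0, 0, 0.2], [0, 0, 0, 0, 0.25], [0, 0, 0, 0, 0.25]]}}

```text
time: 27.15
eef_pos: [0.4998, 0.2277, 0.0153]
tcp_rot: [-0.678, -0.2, 0.678, -0.2]
contact_force: [0.4, -0.1, -0.9]
opening: 0.252
```

{"api": "drive_tool", "payload": {"steps": [[0.2, 0, 0, 0, 0.25], [0, 0, 0, 0, 0.25], [0, 0, 0, 0, 0.15], [0, 0, 0, 0, 0.1], [0, 0, 0, 0, 0.05], [0, 0, 0, 0, 0], [0, 0, 0, 0, 0]], "force": 40}}

```text
time: 27.85
eef_pos: [0.5002, 0.2278, 0.0135]
tcp_rot: [0.679, 0.2, -0.678, 0.2]
contact_force: [0.5, -0.1, 0.4]
opening: 0.083
```

{"api": "drive_tool", "payload": {"steps": [[0, 0, 0, 0, 0], [0, 0, 0, 0, 0], [0, 0, 0, 0, 0]]}}

```text
time: 28.15
eef_pos: [0.5002, 0.2278, 0.0135]
tcp_rot: [0.678, 0.2, -0.678, 0.2]
contact_force: [0.7, -0.3, 0.7]
opening: 0.082
```

{"api": "drive_tool", "payload": {"steps": [[-0.5, 0, 0, 0, 0], [-1, 0, 0, 0, 0], [-2, 0, 0, 0, 0], [-3, 0, 0, 0, 0], [-3, 0, 0, 0, 0], [-1, 0, 0, 0, 0], [0, 0, 0, 0, 0], [0, 0, 0, 0, 0]]}}

```text
time: 28.95
eef_pos: [0.499, 0.2275, 0.1172]
tcp_rot: [-0.678, -0.2, 0.679, -0.2]
contact_force: [-0.1, 0.3, -2.7]
opening: 0.083
```

Run:
```python
from blob import *
plan((.4612,-.0394,.12),-57.2); plan((.435,.14,.12),-57.2)
```

```text
t 28.95 pos [0.499  0.2275 0.1172] jaw -57.2 | turn 0.00 then shift x -0.28 y 20.39 z 17.63 cm | F [-0.1  0.3 -2.7] open 0.083
t 28.95 pos [0.499  0.2275 0.1172] jaw -57.2 | turn 0.00 then shift x -0.28 y 3.89 z 10.12 cm | F [-0.1  0.3 -2.7] open 0.083
```

{"api": "drive_tool", "payload": {"steps": [[0, 1, 1.6, 0, 0], [0, 1.6, 2.7, 0, 0], [0, 1.6, 2.7, 0, 0], [0, 1.6, 2.4, 0, 0], [0, 2.5, 1.6, 0, 0], [0, 2.8, 1.6, 0, 0], [0, 2.8, 1.6, 0, 0], [0, 2.8, 1.5, 0, 0], [0, 2.4, 1.2, 0, 0], [0, 1.3, 0.7, 0, 0]]}}

```text
time: 29.95
eef_pos: [0.4613, -0.0406, 0.1163]
tcp_rot: [-0.677, -0.2, 0.68, -0.198]
contact_force: [0.4, -0.2, -2.1]
opening: 0.081
```

{"api": "drive_tool", "payload": {"steps": [[1, 0, 0, 0, 0], [1, 0, 0, 0, 0], [0, 0, 0, 0, 0], [0, 0, 0, 0, 0]]}}

```text
time: 30.35
eef_pos: [0.4615, -0.0379, 0.097]
tcp_rot: [-0.677, -0.201, 0.679, -0.199]
contact_force: [-0.7, 0.2, -1.5]
opening: 0.088
```

Run:
```python
from blob import *
plan((.4612,-.0394,.0665),-57.2)
run()
```

```text
t 30.35 pos [ 0.4615 -0.0379  0.097 ] jaw -57.13 | turn 0.07 then shift x 3.05 y 0.10 z 0.11 cm | F [-0.7  0.2 -1.5] open 0.088
top [279 147  23  25 313] [ 0.6175 -0.0839  0.02  ] [ 0.6094 -0.0809  0.06  ] [19.4 23.4] 15
top [251 149  24  25 350] [ 0.6139 -0.0013  0.02  ] [ 0.6059 -0.0007  0.06  ] [19.8 24.9] 158
scene [221 182  54  42 934] [ 0.365  -0.0354  0.02  ] [ 0.4182 -0.0169  0.06  ] [24.4 60.6] 54
scene [189 193  33  50 756] [ 0.5125 -0.1213  0.02  ] [ 0.5584 -0.0985  0.06  ] [29.8 47.6] 170
scene [393 199  29  45 406] [0.3063 0.4349 0.02  ] [0.3624 0.43   0.06  ] [20.7 41.4] 23
scene [350 271  30  22 498] [0.5865 0.3504 0.02  ] [0.6287 0.3498 0.06  ] [19.8 29.8] 105
```

Lower toward the seat (contact expected at about z 0.0655).

{"api": "drive_tool", "payload": {"steps": [[1, 0.1, 0.1, 0, 0], [1, 0, 0, 0, 0], [0.6, 0, 0, 0, 0], [0.4, 0, 0, 0, 0], [0, 0, 0, 0, 0], [0, 0, 0, 0, 0]]}}

```text
time: 31.05
eef_pos: [0.4623, -0.0405, 0.0684]
tcp_rot: [0.678, 0.2, -0.678, 0.2]
contact_force: [-0.2, -0.7, -0.6]
opening: 0.086
```

{"api": "drive_tool", "payload": {"steps": [[0.2, 0, 0, 0, 0], [0, 0, 0, 0, 0], [0, 0, 0, 0, 0]]}}

```text
time: 31.35
eef_pos: [0.4625, -0.0405, 0.0667]
tcp_rot: [0.679, 0.2, -0.678, 0.2]
contact_force: [-0.9, 0.7, -2.0]
opening: 0.086
```

{"api": "drive_tool", "payload": {"steps": [[0.2, 0, 0, 0, 0], [0.1, 0, 0, 0, 0], [0, 0, 0, 0, 0], [0, 0, 0, 0, 0]]}}

```text
time: 31.75
eef_pos: [0.4629, -0.0408, 0.0652]
tcp_rot: [0.678, 0.2, -0.678, 0.2]
contact_force: [-3.1, -0.1, 8.5]
opening: 0.085
```

{"api": "drive_tool", "payload": {"steps": [[0, 0, 0, 0, 0.15], [0, 0, 0, 0, 0.25], [0, 0, 0, 0, 0.25], [-2, 0, 0, 0, 0.25], [-4, 0, 0, 0, 0.25], [-5, 0, 0, 0, 0.25], [-5, 0, 0, 0, 0.25], [-3, 4, 2, 0, 0.25], [0, 5, 1, 0, 0.25], [0, 5, 0, 0, 0.25]]}}

```text
time: 32.75
eef_pos: [0.5125, -0.1715, 0.253]
tcp_rot: [0.679, 0.199, -0.677, 0.2]
contact_force: [1.1, 0.6, 0.7]
opening: 0.249
```

{"api": "drive_tool", "payload": {"steps": [[0, 5, 0, 0, 0.25], [0, 5, 0, 0, 0.25], [0, 3, 0, 0, 0.25], [0, 0, 0, 0, 0.25], [0, 0, 0, 0, 0.25]]}}

```text
time: 33.25
eef_pos: [0.5821, -0.2793, 0.2497]
tcp_rot: [-0.678, -0.2, 0.679, -0.198]
contact_force: [0.9, 0.4, -0.4]
opening: 0.246
```

Run:
```python
from blob import *
run()
S=cam('scene');T=cam('top')
f=lambda c,x,y,w,h,s:cv2.resize(c['frame'][y:y+h,x:x+w,::-1],(int(w*s),int(h*s)),interpolation=cv2.INTER_CUBIC)
cv2.imwrite('pics/end.png',np.hstack([f(S,165,150,120,180,3.3333),f(T,210,110,120,180,3.3333)]))
plan((.5,-.3,.25),-57)
```

```text
top [278 147  24  25 329] [ 0.617  -0.0833  0.02  ] [ 0.6089 -0.0803  0.06  ] [19.7 23.8] 19
top [251 149  24  25 361] [ 6.131e-01 -5.000e-04  2.000e-02] [0.6051 0.     0.06  ] [20.4 24.9] 160
top [ 239  203   43   44 1445] [0.4344 0.0053 0.02  ] [0.4317 0.0057 0.06  ] [41.2 42.9] 154
scene [221 191  52  33 827] [ 0.3911 -0.0305  0.02  ] [ 0.443  -0.0123  0.06  ] [25.  51.1] 69
scene [189 193  33  50 724] [ 0.5123 -0.1214  0.02  ] [ 0.5582 -0.0986  0.06  ] [29.9 47.6] 170
scene [393 212  28  32 291] [0.3267 0.4338 0.02  ] [0.3817 0.429  0.06  ] [18.7 32.8] 29
scene [350 271  30  21 498] [0.5864 0.3503 0.02  ] [0.6286 0.3497 0.06  ] [19.8 29.8] 105
t 33.45 pos [ 0.5822 -0.2782  0.2514] jaw -57.14 | turn -0.14 then shift x 0.14 y -2.65 z 8.08 cm | F [ 0.2  0.1 -0.9] open 0.254
```

View pics/end.png

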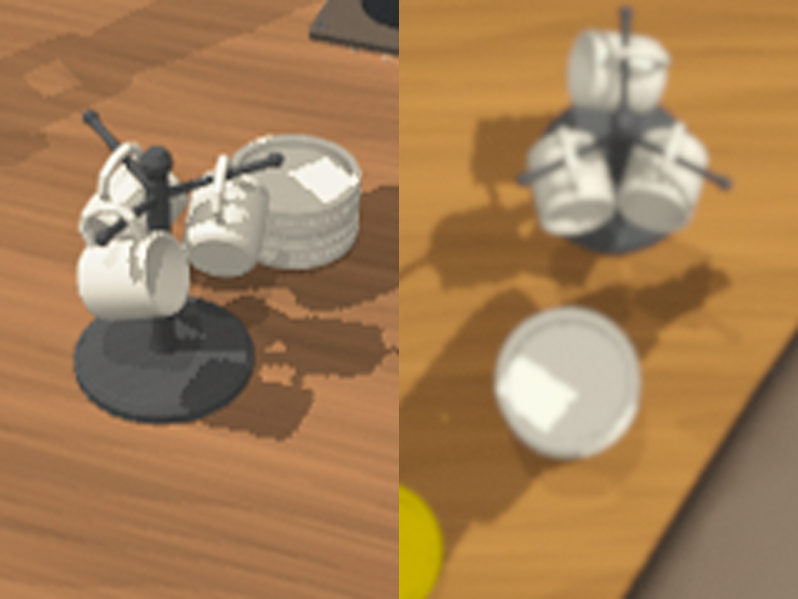

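Both cups hang on their rods (left panel at (225,225) and (130,190)), and the saucers are concentric and flat on the pile at (568,383) in the right panel. I'll let things settle briefly, then hand in.

{"api": "drive_tool", "payload": {"steps": [[0, 0, 0, 0, 0.25], [0, 0, 0, 0, 0.25], [0, 0, 0, 0, 0.25], [0, 0, 0, 0, 0.25], [0, 0, 0, 0, 0.25], [0, 0, 0, 0, 0.25], [0, 0, 0, 0, 0.25], [0, 0, 0, 0, 0.25], [0, 0, 0, 0, 0.25], [0, 0, 0, 0, 0.25]]}}

```text
time: 34.45
eef_pos: [0.5826, -0.2795, 0.2512]
tcp_rot: [0.678, 0.2, -0.678, 0.2]
contact_force: [1.2, 1.1, -0.2]
opening: 0.249
```

Run:
```python
from blob import *
run()
from plant import sign_off
print(sign_off())
```

```text
top [278 147  24  25 329] [ 0.6169 -0.0833  0.02  ] [ 0.6089 -0.0803  0.06  ] [19.6 23.9] 20
top [251 149  24  25 361] [ 6.129e-01 -6.000e-04  2.000e-02] [ 6.05e-01 -1.00e-04  6.00e-02] [20.4 24.8] 160
top [ 239  203   43   44 1446] [0.4343 0.0052 0.02  ] [0.4316 0.0056 0.06  ] [41.1 43. ] 154
scene [221 191  52  33 826] [ 0.3911 -0.0305  0.02  ] [ 0.443  -0.0122  0.06  ] [25.  51.1] 69
scene [189 193  32  50 721] [ 0.5128 -0.1214  0.02  ] [ 0.5587 -0.0987  0.06  ] [29.4 47.8] 170
scene [393 212  28  32 302] [0.3255 0.4329 0.02  ] [0.3806 0.4282 0.06  ] [19.4 32.5] 29
scene [350 271  30  21 497] [0.5864 0.3504 0.02  ] [0.6286 0.3497 0.06  ] [19.8 29.8] 104
the job is handed in; nothing more can be done
None
```

I hung one cup on each empty rod and nested both saucers on the pile, then handed the job in at about 34.5 s. The hand-in gives no verdict.

**Last checks:**
- The final pictures show both rods through the cup handles and the top saucer flat and centred on the pile.
- The pile's outline was centred at (0.432, 0.006), as measured before stacking.
- Both saucers met resistance at the height expected for a nested saucer.
- Nothing visibly moved over the last second, and the gripper was clear.

**What went wrong or wasn't checked:**
- My first grip on the second saucer slipped off its rounded rim and pushed the saucer about 3 cm. I measured it again and gripped deeper, and that held.
- On the way there I moved the tool close to the left rod's tip. The force reading stayed around 1 N, within its usual noise.
- I planned paths clear of the teapot, tumbler and jar. The jar and teapot were unchanged in the pictures up to the second saucer; I did not measure the three of them at the end.
- Saucer tilt was judged by eye only.

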